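# Pull-test three board clips with a test card and reject the weakest

### The job

One of the three blue board clips standing in the pin nests has a tired spring. Working from left to right as seen from the robot, push the test card straight and gently into each clip's jaws until about half of the bare card is past the pinch, and draw it out again, feeling how hard the clip holds it. Then put the card back upright in its black stand, fully home, and set the clip that held it most weakly down gently and upright in the red tray, leaving the other two clips in their nests and everything else undisturbed.

Things in the scene. Friction and masses are not known exactly. Their poses are not given: they have to be found in the camera images.
- nest_plate: fixed aluminium plate, 120 (x) by 300 (y) by 10 mm thick, origin on its underside below the middle nest's centre (the plate's centre is 12 mm ahead, at -x). +x points away from the robot, +y to its left. Three nests lie along y, 98 mm apart. Each has four steel pins (8 mm diameter, 36 mm high) round the clip: at x -22, y +-17 and at x +22, y +-11 mm from the nest's centre
- nest_left (a point): centre of the left nest on the plate's top, 10 mm above the bench; axes as the plate. A clip stands centred here, its axes along the plate's, with 1 to 1.5 mm of play. Its blue body is 34 (x) by 44 (y) by 46 mm high: lift the clip by it, across y, straight up out of the pins. A foot 23 mm wide, 8 mm high runs forward (-x) from it. A clip weighs about 0.25 kg
- nest_middle (a point): the same for the middle nest. In every clip two upright steel jaws, 13 to 35 mm above the plate, point to -x and pinch 52 mm ahead (-x) of the nest's centre; empty they are 2 mm apart. They swing apart sideways under spring load and flare out ahead of the pinch, to 68 mm ahead of the nest's centre (18 mm wide there), to guide a card in
- nest_right (a point): the same for the right nest. The three clips look exactly alike and are placed at random. Sliding the card in or out of a clip takes 1 to 14 N, much the same all along the way once it is between the jaws; the weak clip takes less than half the force of either firm clip. Friction differs from day to day, so compare the clips with one another
- card_grip (a point): centre of the test card's orange handle, 27 mm above its underside: 40 (x) by 14 (y) by 54 mm high; grasp it across y from above. The bare tan card, an upright tongue 3 mm thick and 18 mm high, juts 58.5 mm from the handle's front (+x) face. About 60 g in all
- card_tip (a point): middle of the tan card's free front end, 78.5 mm ahead (+x) of card_grip and 6 mm below it; axes as the handle's. In a clip it belongs at the jaws' mid-height, 24 mm above the plate, pointing along the plate's +x; pushed in properly it stands 16 to 34 mm past the pinch (25 is right; the clip's body begins 35 mm past it)
- card_stand: fixed black stand, 66 by 38 by 14 mm high, origin under its centre; a pocket 43 by 17 mm (x by y), 10 mm deep, takes the foot of the card's handle (1.5 mm of play all round). The card starts here, its tongue pointing along the stand's +x, and card_grip is then 31 mm above the bench
- reject_tray: fixed red open tray, 150 by 150 by 26 mm high, walls and floor 4 mm (the floor's top is 4 mm above the bench), origin under its centre
- multimeter: bystander: dark multimeter lying down, 157 x 77 x 46 mm, origin at the centre of its underside
- ipa_bottle: bystander: white bottle with blue cap, 63 mm across, 145 mm high, origin at the centre of its underside
- tape_yellow: bystander: roll of yellow tape lying flat, 90 mm across, 18 mm high, origin at the centre of its underside
- marker_blue: bystander: blue and white marker lying on the bench, 138 mm long, 12 mm thick, origin at the centre of its underside
Not all that is in view belongs to the job. What is meant by the part that bears card_grip is not green or pink, and is the larger of those in its own colour.

How it is judged (in metres and radians):
On the way, in this order (a step that is already met when the one before it is completed fails the run):
1. the card is pushed into the left clip, level with its jaws, with its tip at least 16 mm past the pinch (x of card_tip in the frame of nest_left between -0.036 and -0.012 m and y of card_tip in the frame of nest_left between -0.006 and 0.006 m and z of card_tip in the frame of nest_left between 0.012 and 0.036 m and angle between the x axis of card_tip and the x axis of nest_plate, either way round below 0.15 rad), for 0.1 s.
2. the card is pushed into the middle clip, level with its jaws, with its tip at least 16 mm past the pinch (x of card_tip in the frame of nest_middle between -0.036 and -0.012 m and y of card_tip in the frame of nest_middle between -0.006 and 0.006 m and z of card_tip in the frame of nest_middle between 0.012 and 0.036 m and angle between the x axis of card_tip and the x axis of nest_plate, either way round below 0.15 rad), for 0.1 s.
3. the card is pushed into the right clip, level with its jaws, with its tip at least 16 mm past the pinch (x of card_tip in the frame of nest_right between -0.036 and -0.012 m and y of card_tip in the frame of nest_right between -0.006 and 0.006 m and z of card_tip in the frame of nest_right between 0.012 and 0.036 m and angle between the x axis of card_tip and the x axis of nest_plate, either way round below 0.15 rad), for 0.1 s.
At the end, for the whole second after the job is handed in: The weakest clip stands upright (0.15 rad) and at rest on the red tray's floor, its centre inside by 10 mm or more; the test card is upright and fully home in its stand (3 mm, sideways 4 mm); the other two clips stand in their nests, within 8 mm of their starts (x of card_grip in the frame of card_stand between -0.004 and 0.004 m and y of card_grip in the frame of card_stand between -0.004 and 0.004 m and z of card_grip in the frame of card_stand below 0.034 m and angle between card_grip's own z axis and vertical below 0.12 rad and x of weak_clip_mid in the frame of reject_tray between -0.065 and 0.065 m and y of weak_clip_mid in the frame of reject_tray between -0.06 and 0.06 m and z of weak_clip_mid in the frame of reject_tray below 0.033 m and angle between weak_clip_mid's own z axis and vertical below 0.15 rad and distance of weak_clip_mid from where it was at the start of the episode above 0.1 m and distance of each of firm_clip_1_mid, firm_clip_2_mid from where it was at the start of the episode below 0.008 m and angle between each of firm_clip_1_mid, firm_clip_2_mid's own z axis and vertical below 0.1 rad and linear speed of each of weak_clip, test_card below 0.02 m/s); the robot touches nothing.
It fails at once if the card and a clip are forced together with more than 45 N, the jaws' own pinch included (contact force between test_card and firm_clip_1 above 45 N or contact force between test_card and weak_clip above 45 N or contact force between test_card and firm_clip_2 above 45 N).
It fails at once if the clip is dropped into the tray: let go and falling faster than 0.4 m/s over it (horizontal distance between weak_clip_mid and reject_tray below 0.1 m and z of weak_clip_mid in the frame of reject_tray below 0.15 m and linear speed of weak_clip above 0.4 m/s and not (contact force between the fingers and weak_clip above 0.5 N)).
It fails at once if a firm clip is lifted out of its nest (z of any of firm_clip_1_mid, firm_clip_2_mid in the frame of nest_plate above 0.053 m).
It fails at once if a bystander is moved more than 20 mm (distance of any of multimeter, ipa_bottle, tape_yellow, marker_blue from where it was at the start of the episode above 0.02 m).
It also fails if it takes over 72 s, if anything falls off the work surface, if the arm or the gripper's body presses on something with over 40 N, if the wrist force passes 120 N, or if a joint passes its speed limit or range.

### The arm

A 6-joint arm with a two-finger parallel gripper is mounted at the origin on a cart in front of the work surface, level with it; the furniture and walls round the work are solid. World frame = base frame: x ahead of the robot, y to its left, z up, the work surface at z = 0. Lengths are in m, angles in degrees, forces in N, time in s.
With the tool pointing down it reaches from about 0.35 to 0.875 m from the base axis. Payload 4.2 kg.
Tool frame: the origin (TCP) lies between the finger pads; the fingertips stand 8 mm ahead of it and the grasp point (between the pads) lies 11 mm behind it; z points along the fingers, y is the line along which they close (so a half turn about z gives the same grasp; the last joint's range is limited). The gripper opens to 87 mm and grips with 3 to 60 N. Pads are 19 mm wide; open, the fingers measure 117 mm over their backs; the gripper's body (75 mm by 190 mm) begins 51 mm behind the grasp point.
Start: joints at [84.947, 22.042, 0.453, 0, -68.411, -14.817], TCP at [0.212, 0.588, 0.231] pointing down, gripper open.
Joint ranges: [-179.83, 179.83], [-69.29, 118.12], [-61.27, 80.66], [-181.25, 117.63], [-171.15, -9.14], [-177.46, 177.46]. Speed limits (degrees/s): [159.86, 159.86, 180, 180, 180, 180].

### API

Orientations are given as a 3x3 rotation matrix whose columns are the frame's x, y, z axes.
In Python, from station import sense, capture, camera_model, finish_job, find_in gives the robot as it stands. The module is installed in compiled form; this text tells all that it offers.
- The arm moves only by the tool arm_command, never from a script. Its argument "motion" is a list of rows, each a list of 7 numbers: the finger opening in mm, from 0 to 87, then the shift along the tool's x, y, z in mm, then the turn, a rotation vector about the tool's x, y, z in rad. In form: [[jaw, dx, dy, dz, rx, ry, rz], ...]. A call has 1 to 8 rows; each row shifts and turns the commanded pose from where the row before left it, along the tool's axes as they then stand; what a row does not reach is not made up. A row lasts 1/10 s, in which the tool goes at most 50 mm and 8.59 degrees, less where a joint would pass 70% of its speed; a pose out of reach is approached as far as the arm can. A call with a gripper value outside its range is refused whole. The fingers move at their own pace and stop on an object; the grip force is fixed at half the most. Time passes only in rows, so rows that do not move let the fingers close. It gives the time, the measured TCP pose, the force, the opening and the grip force at its end, in the units of the state.
- sense(): the state, without advancing time (a new reading comes with each control period).
- capture(name): name is "scene" or "side" or "wrist"; returns the picture (480x640x3 uint8, red, green, blue); there is no depth.
- camera_model(name): a dict with "fx", "fy", "cx", "cy" (pixels), "R" (3x3) and "t" (3): a world point X has camera coordinates R X + t. Camera axes: x right, y down, z forward; pixel columns grow to the right and rows downward; lengths in m; the calibration is good to about 2 mm. A picture is of the moment at which its call begins: read the wrist's pose just before it. camera_model takes no time and is no camera call; for the wrist camera it gives the pose at the moment of the call.
- finish_job(): hands the job in; it is judged then, once.
Trained networks look in the newest picture that a camera, given by its name, has taken for a name from the list of things; names that differ only in an ending like _2 or _b are one class to them, and where a whole thing is asked for, a point or a joint stands for the part that bears it (a point fixed in the world has none). Each returns a list of dicts, best first, with "p" (0 to 1); they miss things now and then, are a little off and sometimes report something else, mostly with a low value. They report only what shows in the picture. A call takes as long as a camera call. They do not tell look-alikes from the thing itself.
- find_in(target, camera): "location" ([row, column] in pixels, amid what is visible of it).
The state is a dict: "time_s": time; "joints": joint angles; "joint_velocities": joint speeds; "effort": joint torques, N m; "tcp_pos": TCP position; "ee_rot": TCP orientation; "wrist_force": force on the tool from outside, world axes, zero at the start; "moment": the same for the moment, N m; "gripper_width": opening from 0.0 (shut) to 1.0 (fully open); "gripper_force": force on a finger pad.
Only numpy, scipy, OpenCV 4.12 (cv2) and the standard library are available. Lean on these libraries where they do the work, as an engineer would, in place of code of your own. Each camera call takes 0.05 s, during which the arm holds its last target. There are 200 camera calls.

## Working session

There is one attempt and no reset: what is moved stays moved. The work goes in short steps, Python scripts to look and compute and a tool call to move; the robot and the scene stay as the last step left them, time stands still between calls to the robot, and variables do not carry over. Pictures are saved under pics/ and viewed, at most 10 in all, crops included, and the job is handed in when it is done.

Besides the shell and the picture viewer there is one more tool, called after "Call:" by a JSON object that holds its "op" and its "data". arm_command: Moves the arm, as the interface text tells. Its arguments: {"type":"object","properties":{"motion":{"type":"array"}},"required":["motion"]}

```bash
mkdir -p pics; cat > h.py <<'E'
import numpy as np, cv2
from station import *
def save(img,name): cv2.imwrite('pics/'+name,img[:,:,::-1])
def ray(cm,rc):
    R=np.array(cm['R']);t=np.array(cm['t'])
    d=R.T@np.array([(rc[1]-cm['cx'])/cm['fx'],(rc[0]-cm['cy'])/cm['fy'],1.])
    return -R.T@t,d
def at(cm,rc,z):
    o,d=ray(cm,rc);return o+d*(z-o[2])/d[2]
def px(cm,X):
    c=np.array(cm['R'])@np.array(X)+np.array(cm['t']);return [cm['fy']*c[1]/c[2]+cm['cy'],cm['fx']*c[0]/c[2]+cm['cx']]
E
python3 - <<'E'
from h import *
a=capture('scene');save(a,'scene.png');b=capture('side');save(b,'side.png')
for cam in ['scene','side']:
    cm=camera_model(cam);print(cam,(-np.array(cm['R']).T@np.array(cm['t'])).round(3),cm['fx'])
    for n in ['nest_plate','card_grip','card_stand','reject_tray','multimeter','ipa_bottle','tape_yellow','marker_blue']:
        for r in find_in(n,cam)[:4]: print(n,round(r['p'],2),np.round(r['location']),at(cm,r['location'],0.02)[:2].round(3))
s=sense();print(s['time_s'],np.round(s['ee_rot'],3),s['tcp_pos'])
E
```

```text
scene [-0.015  0.58   0.975] 488.5776257216715
nest_plate 0.68 [250. 322.] [0.574 0.052]
card_grip 0.96 [375. 240.] [0.434 0.405]
card_grip 0.81 [331. 299.] [0.434 0.245]
card_grip 0.51 [318. 246.] [0.538 0.313]
card_grip 0.49 [282. 249.] [0.615 0.251]
card_stand 0.75 [165. 362.] [ 0.743 -0.257]
reject_tray 0.62 [208. 439.] [ 0.476 -0.29 ]
multimeter 0.81 [164. 363.] [ 0.743 -0.259]
ipa_bottle 0.64 [180. 290.] [ 0.832 -0.051]
ipa_bottle 0.2 [246. 327.] [0.577 0.035]
tape_yellow 0.96 [253. 228.] [0.722 0.238]
marker_blue 0.73 [271. 419.] [ 0.369 -0.082]
side [ 0.542 -0.837  0.679] 504.1597502124581
nest_plate 0.8 [282. 299.] [ 0.591 -0.04 ]
nest_plate 0.6 [374. 388.] [ 0.724 -0.289]
card_grip 0.95 [191. 272.] [0.544 0.342]
card_grip 0.75 [178. 227.] [0.421 0.424]
card_grip 0.74 [213. 230.] [0.439 0.237]
card_grip 0.49 [208. 297.] [0.605 0.25 ]
card_stand 0.57 [201. 269.] [0.534 0.291]
reject_tray 0.66 [393. 244.] [ 0.488 -0.311]
multimeter 0.93 [376. 388.] [ 0.723 -0.292]
ipa_bottle 0.72 [256. 396.] [0.81  0.036]
ipa_bottle 0.72 [295. 299.] [ 0.59  -0.081]
tape_yellow 0.85 [218. 354.] [0.74  0.193]
tape_yellow 0.55 [260. 397.] [0.808 0.019]
marker_blue 0.67 [310. 190.] [ 0.378 -0.11 ]
0.9 [[ 0.94 -0.34 -0.  ]
 [-0.34 -0.94  0.  ]
 [-0.   -0.   -1.  ]] [0.21238698 0.58776895 0.23058246]
```

View pics/scene.png

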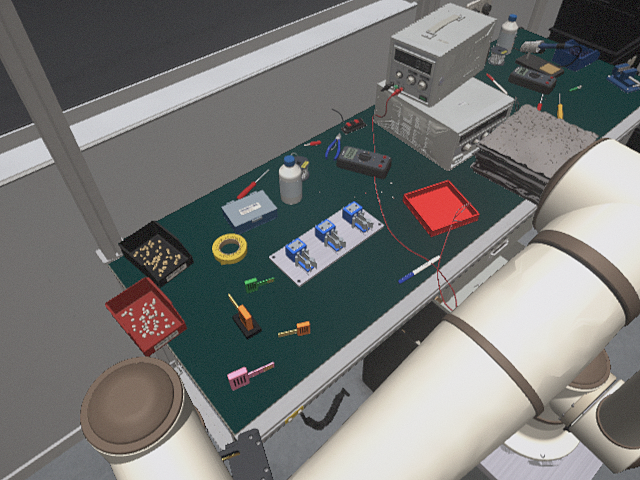

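View pics/side.png

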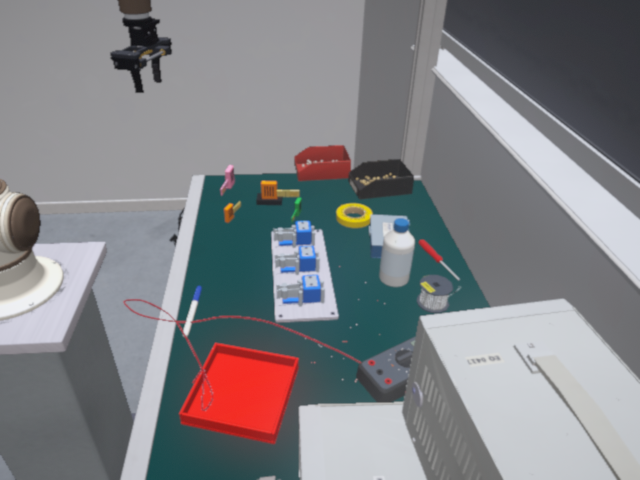

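```bash
python3 - <<'E'
from h import *
a=cv2.imread('pics/scene.png')
c=cv2.resize(a[190:400,190:400],None,fx=2.8,fy=2.8,interpolation=cv2.INTER_CUBIC);cv2.imwrite('pics/c1.png',c)
s,d=camera_model('scene'),camera_model('side')
def tri(p,q):
    o1,d1=ray(s,p);o2,d2=ray(d,q);A=np.c_[d1,-d2];k=np.linalg.lstsq(A,o2-o1,rcond=None)[0];return ((o1+k[0]*d1+o2+k[1]*d2)/2).round(3)
print(tri([318,246],[191,272]))
print('tray',tri([208,439],[393,244]))
for rc in [(258,270),(284,293),(226,383),(206,360)]: print(at(s,rc,0.01).round(3))
for rc in [(232,272),(316,281),(313,334),(230,324)]: print('side',at(d,rc,0.01).round(3))
E
```

```text
[0.538 0.318 0.03 ]
tray [ 0.484 -0.301  0.006]
[0.647 0.163 0.01 ]
[0.547 0.17  0.01 ]
[ 0.536 -0.131  0.01 ]
[ 0.63  -0.138  0.01 ]
side [0.54  0.161 0.01 ]
side [ 0.552 -0.128  0.01 ]
side [ 0.654 -0.126  0.01 ]
side [0.664 0.162 0.01 ]
```

View pics/c1.png

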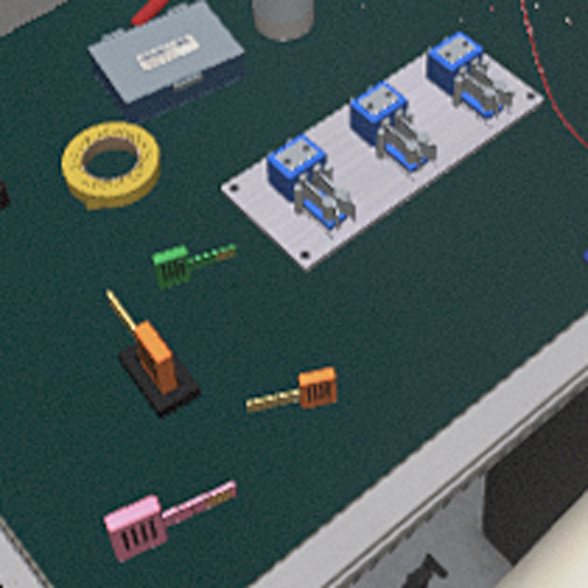

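The candidates in scene pixels (row, col) are standing orange (318,246), lying orange (331,299), pink (375,240) and green (282,249). The one meant is the standing orange card: it is the larger of the orange pair and sits in the black stand with its tongue pointing up-left. Next I'll go above it.

Call:
{"op": "arm_command", "data": {"motion": [[87,47,17,-3,0,0,0],[87,47,17,-3,0,0,0],[87,47,17,-3,0,0,0],[87,47,17,-3,0,0,0],[87,47,17,-3,0,0,0],[87,47,17,-3,0,0,-0.116],[87,45,20,0,0,0,-0.116],[87,25,15,0,0,0,-0.116]]}}

```text
time_s: 1.7
tcp_pos: [0.5072, 0.3464, 0.2488]
ee_rot: [[1.0, 0.003, 0.001], [0.003, -1.0, 0.0], [0.001, -0.0, -1.0]]
wrist_force: [-0.4, 1.1, 0.7]
gripper_width: 1.0
gripper_force: 0.0
```

```bash
python3 - <<'E'
from h import *
s=sense();print(s['time_s'],np.round(s['ee_rot'],3),s['tcp_pos'].round(4) if hasattr(s['tcp_pos'],'round') else s['tcp_pos'])
a=capture('wrist');cm=camera_model('wrist');save(a,'w1.png')
print((-np.array(cm['R']).T@np.array(cm['t'])).round(3),np.round(cm['R'],2),cm['fx'])
for n in ['card_grip','card_stand']:
  for r in find_in(n,'wrist')[:3]: print(n,r['p'],r['location'],at(cm,r['location'],0.03).round(3))
sc=camera_model('scene');print(at(sc,(294.3,229.3),0.03),at(sc,(311,245),0.058))
E
```

```text
1.7 [[ 1.     0.003  0.001]
 [ 0.003 -1.     0.   ]
 [ 0.001 -0.    -1.   ]] [0.5072 0.3464 0.2488]
[0.585 0.345 0.402] [[ 0.   -1.    0.  ]
 [-0.96 -0.    0.27]
 [-0.27 -0.   -0.96]] 426.6961490488952
card_grip 0.81 [165.0, 361.7] [0.544 0.312 0.03 ]
card_grip 0.72 [288.4, 260.5] [0.429 0.404 0.03 ]
card_grip 0.71 [85.9, 443.1] [0.609 0.247 0.03 ]
card_stand 0.93 [165.2, 350.6] [0.544 0.322 0.03 ]
[0.6096343  0.30922771 0.03      ] [0.53162371 0.31629321 0.058     ]
```

View pics/w1.png

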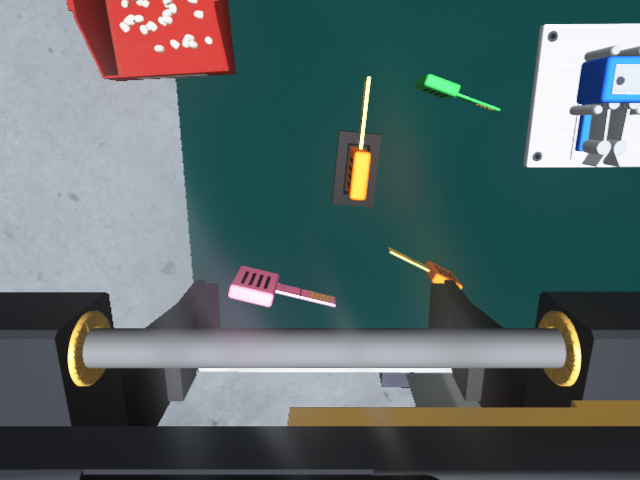

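The wrist picture shows the card's handle top at (175,360), its tongue tip at (77,369), the stand around it, and the plate's left edge running from (24,543) to (166,526). I'll measure these.

```bash
python3 - <<'E'
from h import *
cm=camera_model('wrist');a=cv2.imread('pics/w1.png');hsv=cv2.cvtColor(a,cv2.COLOR_BGR2HSV)
roi=np.zeros(a.shape[:2],np.uint8);roi[60:225,320:395]=1
m=((hsv[...,0]>8)&(hsv[...,0]<32)&(hsv[...,1]>90)&(hsv[...,2]>130)&(roi>0))
ys,xs=np.nonzero(m);
for y in range(70,205,8):
    r=xs[ys==y]
    if len(r): print(y,r.min(),r.max())
for n,rc,z in [('tip',(77,369),.034),('near',(148,361.5),.034),('topfront',(151,361.5),.058),('topback',(199,359),.058)]: print(n,at(cm,rc,z).round(4))
for rc in [(131,340),(135,382),(207,375),(204,333)]: print('stand',at(cm,rc,.014).round(4))
for rc in [(24,543),(166,526)]: print('plate',at(cm,rc,.01).round(4))
E
```

```text
86 365 365
94 364 364
102 363 363
126 361 361
134 360 360
142 359 359
150 351 366
158 353 370
166 352 369
174 351 368
182 350 367
190 350 366
198 350 365
tip [0.6119 0.3109 0.034 ]
near [0.5555 0.3158 0.034 ]
topfront [0.5549 0.3178 0.058 ]
topback [0.5164 0.3191 0.058 ]
stand [0.5689 0.3334 0.014 ]
stand [0.5653 0.2962 0.014 ]
stand [0.5004 0.3005 0.014 ]
stand [0.5034 0.3394 0.014 ]
plate [0.655  0.1641 0.01  ]
plate [0.5372 0.1635 0.01  ]
```

Call:
{"op": "arm_command", "data": {"motion": [[60,14,14,0,0,0,0.087],[60,14,14,40,0,0,0],[60,0,1,45,0,0,0],[60,0,0,45,0,0,0],[60,0,0,40,0,0,0],[60,0,0,0,0,0,0]]}}

```text
time_s: 2.45
tcp_pos: [0.5273, 0.3166, 0.0726]
ee_rot: [[0.996, -0.086, -0.01], [-0.086, -0.996, -0.008], [-0.01, 0.009, -1.0]]
wrist_force: [-0.4, -0.4, -0.4]
gripper_width: 0.695
gripper_force: 0.0
```

```bash
python3 - <<'E'
from h import *
s=sense();print(np.round(s['ee_rot'],3))
a=capture('wrist');cm=camera_model('wrist');save(a,'w2.png')
print([px(cm,X) for X in [(.535,.3178,.058)]])
E
```

```text
[[ 0.996 -0.086 -0.01 ]
 [-0.086 -0.996 -0.008]
 [-0.01   0.009 -1.   ]]
[[np.float64(284.5054074790246), np.float64(324.75750058310376)]]
```

View pics/w2.png

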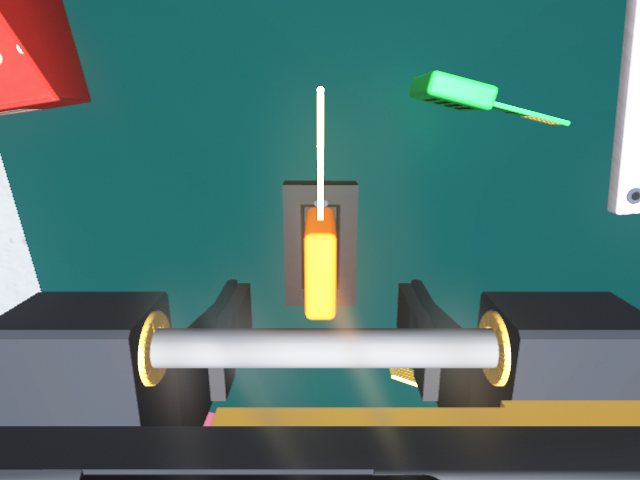

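The wrist view shows the handle top centred near (276,320), with the fingers straddling it. I'll let the arm settle.

Call:
{"op": "arm_command", "data": {"motion": [[60,0,0,0,0,0,0],[60,0,0,0,0,0,0]]}}

```text
time_s: 2.7
tcp_pos: [0.5329, 0.3204, 0.0816]
ee_rot: [[0.996, -0.085, 0.004], [-0.085, -0.996, 0.004], [0.004, -0.004, -1.0]]
wrist_force: [0.1, 0.4, 0.1]
gripper_width: 0.691
gripper_force: 0.0
```

```bash
python3 - <<'E'
from h import *
s=sense();print(np.round(s['ee_rot'],3))
a=capture('wrist');cm=camera_model('wrist')
hsv=cv2.cvtColor(a,cv2.COLOR_RGB2HSV)
m=((hsv[...,0]>5)&(hsv[...,0]<30)&(hsv[...,1]>120)&(hsv[...,2]>150)).astype(np.uint8);m[:,:280]=0;m[:,360:]=0;m[320:]=0
for y in (110,150,190,250,270,290,310):
  r=np.nonzero(m[y])[0];print(y,r.min() if len(r) else 0,r.max() if len(r) else 0)
ys,xs=np.nonzero(m[:, :]);print(ys.max())
for X in [(.535,.3178,.058),(.515,.3178,.058),s['tcp_pos']]: print(px(cm,X))
E
```

```text
[[ 0.996 -0.085  0.004]
 [-0.085 -0.996  0.004]
 [ 0.004 -0.004 -1.   ]]
110 0 0
150 0 0
190 0 0
250 315 346
270 315 346
290 315 345
310 315 345
319
[np.float64(286.4268612555349), np.float64(329.69963179146134)]
[np.float64(326.8536977571865), np.float64(333.27669683625527)]
[np.float64(314.6438294249416), np.float64(324.09258774892743)]
```

Call:
{"op": "arm_command", "data": {"motion": [[60,2,1.5,15,0,0,0],[60,0,0,20,0,0,0],[60,0,0,12,0,0,0],[60,0,0,5,0,0,0],[60,0,0,0,0,0,0],[60,0,0,0,0,0,0]]}}

```text
time_s: 3.35
tcp_pos: [0.5341, 0.3174, 0.0274]
ee_rot: [[0.996, -0.085, 0.001], [-0.085, -0.996, 0.001], [0.001, -0.001, -1.0]]
wrist_force: [0.6, 0.5, -0.1]
gripper_width: 0.692
gripper_force: 0.0
```

Call:
{"op": "arm_command", "data": {"motion": [[0,0,0,0,0,0,0],[0,0,0,0,0,0,0],[0,0,0,0,0,0,0],[0,0,0,0,0,0,0],[0,0,0,0,0,0,0],[0,0,0,0,0,0,0]]}}

```text
time_s: 3.95
tcp_pos: [0.5335, 0.3169, 0.0266]
ee_rot: [[0.996, -0.086, 0.0], [-0.086, -0.996, -0.0], [0.0, 0.0, -1.0]]
wrist_force: [-0.2, 0.3, -0.0]
gripper_width: 0.229
gripper_force: 0.0
```

Call:
{"op": "arm_command", "data": {"motion": [[0,0,0,0,0,0,0],[0,0,0,0,0,0,0],[0,0,0,0,0,0,0]]}}

```text
time_s: 4.25
tcp_pos: [0.5335, 0.317, 0.0265]
ee_rot: [[0.996, -0.086, 0.0], [-0.086, -0.996, 0.0], [0.0, -0.0, -1.0]]
wrist_force: [-1.0, 0.9, -0.0]
gripper_width: 0.159
gripper_force: 30.0
```

Call:
{"op": "arm_command", "data": {"motion": [[0,0,0,-15,0,0,0],[0,0,0,-40,0,0,0],[0,0,0,-40,0,0,-0.086],[0,-25,45,0,0,0,0],[0,-25,45,0,0,0,0],[0,-25,45,0,0,0,0],[0,-25,45,0,0,0,0],[0,0,25,0,0,0,0]]}}

```text
time_s: 5.05
tcp_pos: [0.4322, 0.1136, 0.1212]
ee_rot: [[1.0, -0.001, -0.004], [-0.001, -1.0, -0.001], [-0.004, 0.001, -1.0]]
wrist_force: [0.8, -0.1, -1.1]
gripper_width: 0.164
gripper_force: 30.0
```

Call:
{"op": "arm_command", "data": {"motion": [[0,0,0,0,0,0,0],[0,0,0,0,0,0,0],[0,0,0,0,0,0,0],[0,0,0,0,0,0,0],[0,0,0,0,0,0,0]]}}

```text
time_s: 5.55
tcp_pos: [0.4366, 0.1178, 0.1213]
ee_rot: [[1.0, 0.001, -0.0], [0.001, -1.0, -0.0], [-0.0, 0.0, -1.0]]
wrist_force: [-0.2, -0.0, -1.3]
gripper_width: 0.157
gripper_force: 30.0
```

```bash
python3 - <<'E'
from h import *
s=sense();print(s['time_s'],s['tcp_pos'],np.round(s['ee_rot'],4).tolist(),s['wrist_force'])
a=capture('wrist');cm=camera_model('wrist');save(a,'w3.png')
print('tippred',px(cm,np.array(s['tcp_pos'])+[.0805,0,.0075]))
for k in (1,0,-1):
  for dx in (-.068,-.052,0): print(k,dx,np.round(px(cm,[.608+dx,.0138+.098*k,.045 if dx else .056])))
E
```

```text
5.55 [0.43662176 0.11781929 0.1213006 ] [[1.0, 0.0011, -0.0003], [0.0011, -1.0, -0.0001], [-0.0003, 0.0001, -1.0]] [-0.22545116 -0.02140727 -1.3095219 ]
tippred [np.float64(100.19024408843225), np.float64(324.6295457481241)]
1 -0.068 [ 58. 337.]
1 -0.052 [ 23. 337.]
1 0 [-115.  339.]
0 -0.068 [ 58. 532.]
0 -0.052 [ 23. 537.]
0 0 [-114.  565.]
-1 -0.068 [ 58. 728.]
-1 -0.052 [ 23. 736.]
-1 0 [-114.  792.]
```

View pics/w3.png

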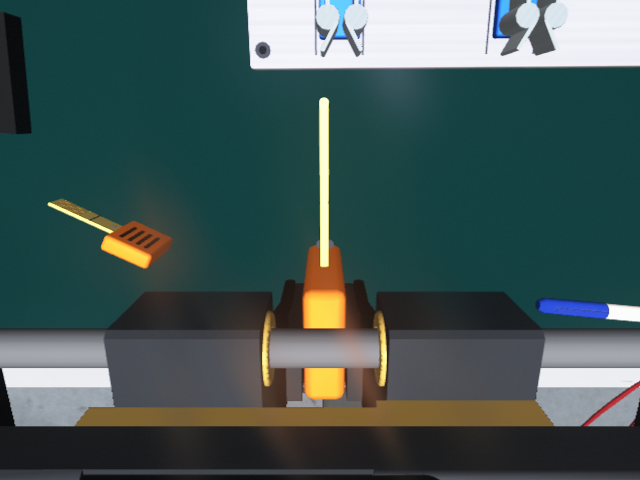

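The wrist view shows the tongue straight and its tip at (100,324) as predicted. The left clip's jaws are centred near column 341, about 2 mm right of my estimate. I'll rise for one view of all three clips.

Call:
{"op": "arm_command", "data": {"motion": [[0,0,25,-40,0,0,0],[0,0,30,-40,0,0,0],[0,5,30,-40,0,0,0],[0,5,20,-20,0,0,0],[0,0,0,0,0,0,0],[0,0,0,0,0,0,0],[0,0,0,0,0,0,0],[0,0,0,0,0,0,0]]}}

```text
time_s: 6.4
tcp_pos: [0.4457, 0.0128, 0.2598]
ee_rot: [[1.0, 0.001, -0.003], [0.001, -1.0, -0.001], [-0.003, 0.001, -1.0]]
wrist_force: [0.4, 0.1, -0.3]
gripper_width: 0.157
gripper_force: 30.0
```

```bash
python3 - <<'E'
from h import *
s=sense();print(s['time_s'],s['tcp_pos'],np.round(s['ee_rot'],4).tolist(),s['wrist_force'])
a=capture('wrist');cm=camera_model('wrist');save(a,'w4.png')
cv2.imwrite('pics/w4c.png',cv2.resize(a[0:200,:,::-1][:,20:620],None,fx=1.33,fy=1.33*2,interpolation=cv2.INTER_CUBIC))
for k in (1,0,-1):
  for dx in (-.068,-.052,0): print(k,dx,np.round(px(cm,[.608+dx,.0138+.098*k,.045 if dx else .056])))
E
```

```text
6.4 [0.4456763  0.01279206 0.25982701] [[1.0, 0.0014, -0.0031], [0.0013, -1.0, -0.0009], [-0.0031, 0.0009, -1.0]] [ 0.43606608  0.14188482 -0.30856564]
1 -0.068 [ 92. 203.]
1 -0.052 [ 71. 202.]
1 0 [ -5. 192.]
0 -0.068 [ 92. 323.]
0 -0.052 [ 71. 323.]
0 0 [ -5. 323.]
-1 -0.068 [ 92. 443.]
-1 -0.052 [ 71. 444.]
-1 0 [ -5. 454.]
```

View pics/w4.png

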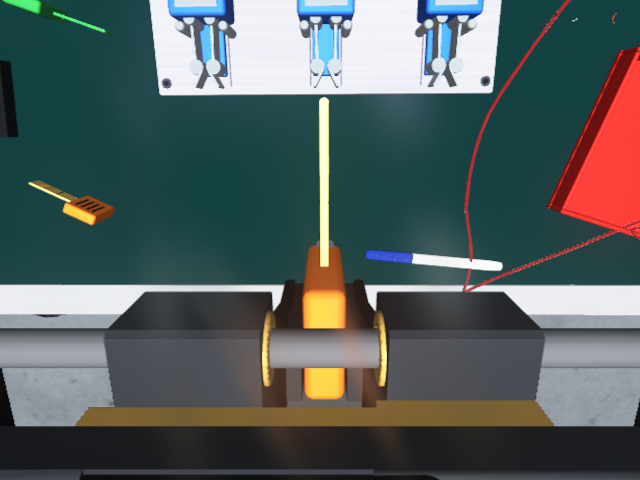

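This view shows jaw-disc midpoints at about (67,205), (68,326) and (67,447), and the plate's front edge at row 94. I'll refine those.

```bash
python3 - <<'E'
from h import *
cm=camera_model('wrist')
a=cv2.imread('pics/w4.png');g=cv2.cvtColor(a,cv2.COLOR_BGR2GRAY).astype(int)
P=[]
for c in list(range(175,300,5))+list(range(345,480,5)):
    d=g[80:105,c]-g[81:106,c];r=80+d.argmax()+.5;P.append(at(cm,(r,c),.008)[:2])
P=np.array(P);k=np.polyfit(P[:,1],P[:,0],1);print('front x=',k, np.std(P[:,0]-np.polyval(k,P[:,1])))
for n,row in (('L',30),('R',30)):
    pass
for r in (10,40,70):
    lw=np.nonzero(g[r]>150)[0]; lw=lw[(lw>120)&(lw<530)];print(r,lw.min(),lw.max(),at(cm,(r,lw.min()),.01)[:2].round(4),at(cm,(r,lw.max()),.01)[:2].round(4))
for c in (205,326,447.5): print(at(cm,(67,c),.045).round(4))
# blue foot/body columns
hsv=cv2.cvtColor(a,cv2.COLOR_BGR2HSV);b=(hsv[...,0]>98)&(hsv[...,0]<120)&(hsv[...,1]>150)
for r in (14,):
  x=np.nonzero(b[r])[0];x=x[x>120];sp=np.split(x,np.nonzero(np.diff(x)>30)[0]+1)
  for q in sp: print(q.min(),q.max(),at(cm,(r,(q.min()+q.max())/2),.05).round(4))
E
```

```text
front x= [-0.0082778   0.54040545] 0.0002447090051892033
10 150 500 [0.6078 0.1617] [ 0.608  -0.1371]
40 154 497 [0.5843 0.1608] [ 0.5845 -0.1372]
70 157 494 [0.5599 0.1608] [ 0.5601 -0.1373]
[0.5589 0.1091 0.045 ]
[0.559  0.0115 0.045 ]
[ 0.559  -0.0865  0.045 ]
171 233 [0.5965 0.1072 0.05  ]
299 352 [0.5966 0.012  0.05  ]
418 478 [ 0.5966 -0.0824  0.05  ]
```

Call:
{"op": "arm_command", "data": {"motion": [[0,-1,-25,40,0,0,-0.004],[0,-1,-28,41,0,0,0],[0,-1,-28,41,0,0,0],[0,0,-16,41,0,0,0],[0,0,0,35,0,0,0],[0,0,0,20,0,0,0],[0,0,0,6,0,0,0],[0,0,0,0,0,0,0]]}}

```text
time_s: 7.25
tcp_pos: [0.4427, 0.1093, 0.0365]
ee_rot: [[1.0, 0.005, -0.002], [0.005, -1.0, -0.002], [-0.002, 0.002, -1.0]]
wrist_force: [0.9, -0.1, -0.2]
gripper_width: 0.158
gripper_force: 30.0
```

Call:
{"op": "arm_command", "data": {"motion": [[0,0,0,0,0,0,0],[0,0,0,0,0,0,0],[0,0,0,0,0,0,0],[0,0,0,0,0,0,0]]}}

```text
time_s: 7.65
tcp_pos: [0.4435, 0.1094, 0.0381]
ee_rot: [[1.0, 0.004, 0.002], [0.004, -1.0, 0.001], [0.002, -0.001, -1.0]]
wrist_force: [0.6, -0.5, -0.1]
gripper_width: 0.157
gripper_force: 30.0
```

```bash
python3 - <<'E'
from h import *
s=sense();print(s['time_s'],s['tcp_pos'],np.round(s['ee_rot'],4).tolist(),s['wrist_force'])
a=capture('wrist');cm=camera_model('wrist');save(a,'w5.png')
cv2.imwrite('pics/w5c.png',cv2.resize(a[0:130,220:420,::-1],None,fx=4,fy=4,interpolation=cv2.INTER_CUBIC))
print(px(cm,[.5595,.1095,.045]),px(cm,np.array(s['tcp_pos'])+[.0805,0,.0075]))
E
```

```text
7.65 [0.44352681 0.10940844 0.03811528] [[1.0, 0.004, 0.0016], [0.004, -1.0, 0.001], [0.0016, -0.001, -1.0]] [ 0.57932807 -0.49085416 -0.14541685]
[np.float64(-22.000074459026422), np.float64(325.6387744747564)] [np.float64(99.94733672677495), np.float64(325.44481336050876)]
```

View pics/w5c.png

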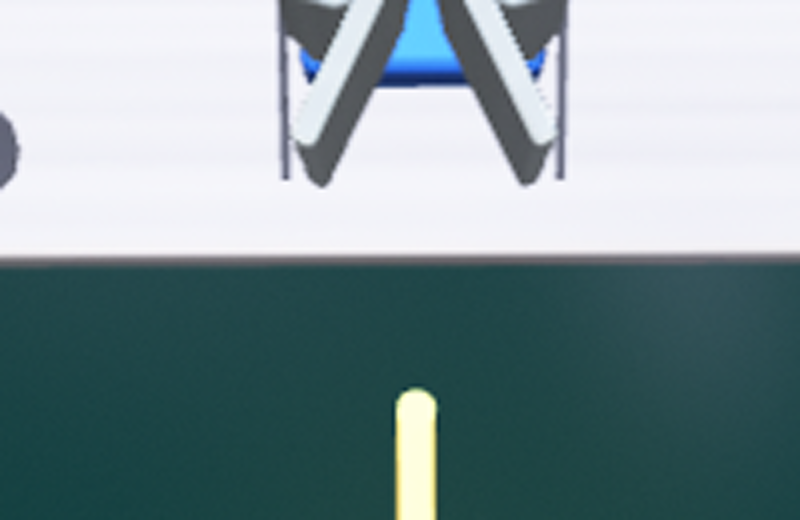

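The card is within about 0.5 mm of the left jaw centreline: tip at crop column 416, jaws mid at 424. I'll push it in and sample the force row by row.

Call:
{"op": "arm_command", "data": {"motion": [[0,10,0.5,1.5,0,0,0],[0,10,0,0,0,0,0],[0,8,0,0,0,0,0],[0,6,0,0,0,0,0]]}}

```text
time_s: 8.1
tcp_pos: [0.478, 0.1088, 0.0356]
ee_rot: [[1.0, 0.004, -0.001], [0.004, -1.0, -0.0], [-0.001, 0.0, -1.0]]
wrist_force: [-2.2, 0.5, 1.7]
gripper_width: 0.157
gripper_force: 30.0
```

Call:
{"op": "arm_command", "data": {"motion": [[0,5,0,0,0,0,0]]}}

```text
time_s: 8.2
tcp_pos: [0.4812, 0.1082, 0.0351]
ee_rot: [[1.0, 0.003, -0.004], [0.003, -1.0, -0.001], [-0.004, 0.001, -1.0]]
wrist_force: [-2.4, 0.6, -0.2]
gripper_width: 0.159
gripper_force: 30.0
```

Call:
{"op": "arm_command", "data": {"motion": [[0,5,0,0,0,0,0]]}}

```text
time_s: 8.3
tcp_pos: [0.4862, 0.1083, 0.0352]
ee_rot: [[1.0, 0.004, -0.003], [0.004, -1.0, -0.001], [-0.003, 0.001, -1.0]]
wrist_force: [-2.7, 0.5, -0.6]
gripper_width: 0.156
gripper_force: 30.0
```

Call:
{"op": "arm_command", "data": {"motion": [[0,5,0,0,0,0,0]]}}

```text
time_s: 8.4
tcp_pos: [0.4915, 0.1085, 0.0354]
ee_rot: [[1.0, 0.004, -0.002], [0.004, -1.0, -0.001], [-0.002, 0.001, -1.0]]
wrist_force: [-3.3, -0.4, -0.7]
gripper_width: 0.158
gripper_force: 30.0
```

Call:
{"op": "arm_command", "data": {"motion": [[0,5,0,0,0,0,0]]}}

```text
time_s: 8.5
tcp_pos: [0.4968, 0.1086, 0.0355]
ee_rot: [[1.0, 0.004, -0.002], [0.004, -1.0, -0.001], [-0.002, 0.001, -1.0]]
wrist_force: [-4.0, 0.7, -0.7]
gripper_width: 0.16
gripper_force: 30.0
```

Call:
{"op": "arm_command", "data": {"motion": [[0,5,0,0,0,0,0]]}}

```text
time_s: 8.6
tcp_pos: [0.5021, 0.1088, 0.0357]
ee_rot: [[1.0, 0.004, -0.001], [0.004, -1.0, -0.0], [-0.001, 0.0, -1.0]]
wrist_force: [-3.6, -0.3, -0.5]
gripper_width: 0.162
gripper_force: 30.0
```

Call:
{"op": "arm_command", "data": {"motion": [[0,3,0,0,0,0,0],[0,0,0,0,0,0,0],[0,0,0,0,0,0,0],[0,0,0,0,0,0,0]]}}

```text
time_s: 9.0
tcp_pos: [0.5058, 0.1093, 0.036]
ee_rot: [[1.0, 0.005, 0.002], [0.005, -1.0, 0.001], [0.002, -0.001, -1.0]]
wrist_force: [-0.4, -0.5, -2.4]
gripper_width: 0.16
gripper_force: 30.0
```

Call:
{"op": "arm_command", "data": {"motion": [[0,-5,0,0,0,0,0]]}}

```text
time_s: 9.1
tcp_pos: [0.502, 0.1098, 0.0364]
ee_rot: [[1.0, 0.005, 0.004], [0.005, -1.0, 0.002], [0.004, -0.002, -1.0]]
wrist_force: [1.7, 0.5, -0.7]
gripper_width: 0.157
gripper_force: 30.0
```

Call:
{"op": "arm_command", "data": {"motion": [[0,-5,0,0,0,0,0]]}}

```text
time_s: 9.2
tcp_pos: [0.4967, 0.1098, 0.0366]
ee_rot: [[1.0, 0.005, 0.004], [0.005, -1.0, 0.002], [0.004, -0.002, -1.0]]
wrist_force: [2.4, -0.6, -0.5]
gripper_width: 0.159
gripper_force: 30.0
```

Call:
{"op": "arm_command", "data": {"motion": [[0,-5,0,0,0,0,0]]}}

```text
time_s: 9.3
tcp_pos: [0.4911, 0.1096, 0.0366]
ee_rot: [[1.0, 0.005, 0.003], [0.005, -1.0, 0.001], [0.003, -0.001, -1.0]]
wrist_force: [3.1, 0.3, -0.6]
gripper_width: 0.155
gripper_force: 30.0
```

Call:
{"op": "arm_command", "data": {"motion": [[0,-5,0,0,0,0,0]]}}

```text
time_s: 9.4
tcp_pos: [0.4855, 0.1094, 0.0364]
ee_rot: [[1.0, 0.005, 0.002], [0.005, -1.0, 0.001], [0.002, -0.001, -1.0]]
wrist_force: [2.8, 0.0, -0.8]
gripper_width: 0.158
gripper_force: 30.0
```

Call:
{"op": "arm_command", "data": {"motion": [[0,-5,0,0,0,0,0]]}}

```text
time_s: 9.5
tcp_pos: [0.4802, 0.1092, 0.0362]
ee_rot: [[1.0, 0.005, 0.001], [0.005, -1.0, 0.001], [0.001, -0.001, -1.0]]
wrist_force: [2.4, -0.4, 0.1]
gripper_width: 0.157
gripper_force: 30.0
```

Call:
{"op": "arm_command", "data": {"motion": [[0,-15,0,0,0,0,0],[0,-20,0,0,0,0,0],[0,0,0,0,0,0,0],[0,0,0,0,0,0,0],[0,0,0,0,0,0,0]]}}

```text
time_s: 10.0
tcp_pos: [0.4456, 0.1089, 0.0359]
ee_rot: [[1.0, 0.004, 0.0], [0.004, -1.0, 0.0], [0.0, -0.0, -1.0]]
wrist_force: [0.5, -0.1, -0.5]
gripper_width: 0.156
gripper_force: 30.0
```

Left clip: about 3.6 N in and 2.7 N out. Now the middle clip.

Call:
{"op": "arm_command", "data": {"motion": [[0,0,15,0,0,0,0],[0,0,30,0,0,0,0],[0,0,30,0,0,0,0],[0,0,18,0,0,0,0],[0,0,5,0,0,0,0],[0,0,0,0,0,0,0],[0,0,0,0,0,0,0],[0,0,0,0,0,0,0]]}}

```text
time_s: 10.8
tcp_pos: [0.4458, 0.0113, 0.0358]
ee_rot: [[1.0, 0.005, 0.0], [0.005, -1.0, 0.0], [0.0, -0.0, -1.0]]
wrist_force: [-0.8, 0.2, -0.2]
gripper_width: 0.156
gripper_force: 30.0
```

```bash
python3 - <<'E'
from h import *
s=sense();print(s['time_s'],s['tcp_pos'],s['wrist_force'])
a=capture('wrist');g=cv2.cvtColor(a,cv2.COLOR_RGB2HSV)
b=(g[...,0]>98)&(g[...,0]<120)&(g[...,1]>130)
y=(g[...,0]>18)&(g[...,0]<35)&(g[...,1]>60)&(g[...,2]>150)
for r in (8,14):
  x=np.nonzero(b[r])[0];x=x[(x>250)&(x<400)];print(r,x.min(),x.max(),np.median(x))
  l=g[r,260:400];print((l[:,2]).tolist()[::3])
x=np.nonzero(y[130])[0];print(x.min(),x.max())
cv2.imwrite('pics/w6c.png',cv2.resize(a[0:130,220:420,::-1],None,fx=4,fy=4,interpolation=cv2.INTER_CUBIC))
E
```

```text
10.8 [0.44580806 0.0112956  0.03583836] [-0.827228    0.24164178 -0.15054861]
8 321 330 325.5
[248, 248, 248, 248, 248, 248, 248, 248, 248, 248, 100, 86, 87, 85, 86, 200, 243, 242, 84, 88, 121, 255, 255, 252, 84, 86, 145, 242, 243, 91, 92, 93, 92, 93, 227, 248, 248, 248, 248, 248, 248, 248, 248, 248, 248, 248, 248]
14 318 332 325.0
[248, 248, 248, 248, 248, 248, 248, 248, 248, 248, 123, 235, 87, 87, 160, 243, 241, 88, 88, 88, 255, 255, 255, 255, 243, 86, 86, 153, 242, 242, 92, 91, 116, 225, 226, 247, 247, 247, 247, 247, 247, 247, 247, 247, 247, 247, 247]
319 328
```

View pics/w6c.png

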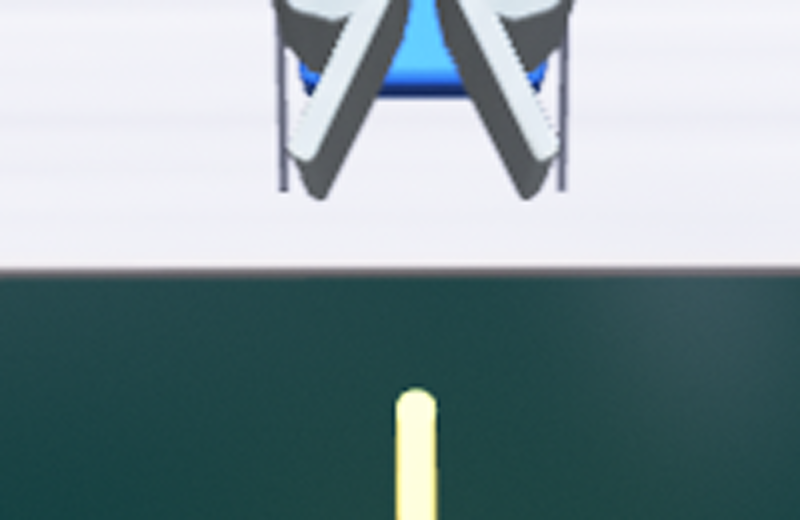

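The middle jaws are at crop column 423 and the card at 416, so I need about 0.5 mm to the right. Then the same strokes as before.

Call:
{"op": "arm_command", "data": {"motion": [[0,10,0.5,0,0,0,0],[0,10,0,0,0,0,0],[0,8,0,0,0,0,0],[0,5,0,0,0,0,0]]}}

```text
time_s: 11.25
tcp_pos: [0.4789, 0.0104, 0.0356]
ee_rot: [[1.0, 0.004, -0.002], [0.004, -1.0, -0.0], [-0.002, 0.0, -1.0]]
wrist_force: [-5.8, 1.5, 2.0]
gripper_width: 0.155
gripper_force: 30.0
```

Call:
{"op": "arm_command", "data": {"motion": [[0,5,0,0,0,0,0]]}}

```text
time_s: 11.35
tcp_pos: [0.48, 0.0096, 0.0348]
ee_rot: [[1.0, 0.003, -0.009], [0.003, -1.0, -0.002], [-0.009, 0.002, -1.0]]
wrist_force: [-9.0, 2.9, 1.5]
gripper_width: 0.161
gripper_force: 30.0
```

Call:
{"op": "arm_command", "data": {"motion": [[0,5,0,0,0,0,0]]}}

```text
time_s: 11.45
tcp_pos: [0.4837, 0.0093, 0.0343]
ee_rot: [[1.0, 0.003, -0.011], [0.003, -1.0, -0.002], [-0.011, 0.002, -1.0]]
wrist_force: [-7.2, 0.9, -0.2]
gripper_width: 0.155
gripper_force: 30.0
```

Call:
{"op": "arm_command", "data": {"motion": [[0,5,0,0,0,0,0]]}}

```text
time_s: 11.55
tcp_pos: [0.4886, 0.0092, 0.0341]
ee_rot: [[1.0, 0.003, -0.012], [0.003, -1.0, -0.002], [-0.012, 0.002, -1.0]]
wrist_force: [-7.1, 1.0, -0.0]
gripper_width: 0.156
gripper_force: 30.0
```

Call:
{"op": "arm_command", "data": {"motion": [[0,5,0,0,0,0,0]]}}

```text
time_s: 11.65
tcp_pos: [0.4934, 0.0092, 0.034]
ee_rot: [[1.0, 0.002, -0.012], [0.002, -1.0, -0.002], [-0.012, 0.002, -1.0]]
wrist_force: [-8.4, 2.0, -0.1]
gripper_width: 0.159
gripper_force: 30.0
```

Call:
{"op": "arm_command", "data": {"motion": [[0,5,0,0,0,0,0]]}}

```text
time_s: 11.75
tcp_pos: [0.4984, 0.0092, 0.034]
ee_rot: [[1.0, 0.002, -0.012], [0.002, -1.0, -0.002], [-0.012, 0.002, -1.0]]
wrist_force: [-6.9, 2.1, -0.1]
gripper_width: 0.158
gripper_force: 30.0
```

Call:
{"op": "arm_command", "data": {"motion": [[0,2,0,0,0,0,0],[0,0,0,0,0,0,0],[0,0,0,0,0,0,0],[0,0,0,0,0,0,0]]}}

```text
time_s: 12.15
tcp_pos: [0.5011, 0.0094, 0.0341]
ee_rot: [[1.0, 0.002, -0.01], [0.002, -1.0, -0.002], [-0.01, 0.002, -1.0]]
wrist_force: [-5.2, 0.2, -1.4]
gripper_width: 0.16
gripper_force: 30.0
```

Call:
{"op": "arm_command", "data": {"motion": [[0,4,-0.5,0,0,0,0],[0,1,0,0,0,0,0],[0,0,0,0,0,0,0],[0,0,0,0,0,0,0]]}}

```text
time_s: 12.55
tcp_pos: [0.5055, 0.0097, 0.0339]
ee_rot: [[1.0, 0.002, -0.011], [0.002, -1.0, -0.002], [-0.011, 0.002, -1.0]]
wrist_force: [-5.6, 0.0, -1.0]
gripper_width: 0.16
gripper_force: 30.0
```

Call:
{"op": "arm_command", "data": {"motion": [[0,-5,0,0,0,0,0]]}}

```text
time_s: 12.65
tcp_pos: [0.5048, 0.0107, 0.0349]
ee_rot: [[1.0, 0.004, -0.002], [0.004, -1.0, -0.001], [-0.002, 0.001, -1.0]]
wrist_force: [0.7, 0.2, -2.3]
gripper_width: 0.16
gripper_force: 30.0
```

Call:
{"op": "arm_command", "data": {"motion": [[0,-5,0,0,0,0,0]]}}

```text
time_s: 12.75
tcp_pos: [0.5026, 0.0115, 0.036]
ee_rot: [[1.0, 0.005, 0.005], [0.005, -1.0, 0.001], [0.005, -0.001, -1.0]]
wrist_force: [6.6, -0.3, -4.3]
gripper_width: 0.157
gripper_force: 30.0
```

Call:
{"op": "arm_command", "data": {"motion": [[0,-5,0,0,0,0,0]]}}

```text
time_s: 12.85
tcp_pos: [0.4992, 0.0118, 0.037]
ee_rot: [[1.0, 0.005, 0.008], [0.005, -1.0, 0.002], [0.008, -0.002, -1.0]]
wrist_force: [6.2, -1.2, -1.5]
gripper_width: 0.161
gripper_force: 30.0
```

Call:
{"op": "arm_command", "data": {"motion": [[0,-5,0,0,0,0,0]]}}

```text
time_s: 12.95
tcp_pos: [0.4945, 0.0119, 0.0373]
ee_rot: [[1.0, 0.005, 0.009], [0.005, -1.0, 0.002], [0.009, -0.002, -1.0]]
wrist_force: [6.3, -1.4, -1.4]
gripper_width: 0.16
gripper_force: 30.0
```

Call:
{"op": "arm_command", "data": {"motion": [[0,-5,0,0,0,0,0]]}}

```text
time_s: 13.05
tcp_pos: [0.4897, 0.0119, 0.0375]
ee_rot: [[1.0, 0.005, 0.01], [0.005, -1.0, 0.002], [0.01, -0.002, -1.0]]
wrist_force: [5.4, -1.8, -1.3]
gripper_width: 0.163
gripper_force: 30.0
```

Call:
{"op": "arm_command", "data": {"motion": [[0,-15,0,0,0,0,0],[0,-20,0,0,0,0,0],[0,0,0,0,0,0,0],[0,0,0,0,0,0,0],[0,0,0,0,0,0,0]]}}

```text
time_s: 13.55
tcp_pos: [0.4518, 0.0112, 0.0363]
ee_rot: [[1.0, 0.005, 0.002], [0.005, -1.0, 0.001], [0.002, -0.001, -1.0]]
wrist_force: [0.1, -0.1, -0.0]
gripper_width: 0.161
gripper_force: 30.0
```

```bash
python3 - <<'E'
from h import *
s=sense();print(s['time_s'],s['tcp_pos'],s['wrist_force'])
a=capture('wrist');cm=camera_model('wrist');g=cv2.cvtColor(a,cv2.COLOR_RGB2HSV)
y=(g[...,0]>18)&(g[...,0]<35)&(g[...,1]>60)&(g[...,2]>150);y[:,:300]=0;y[:,350:]=0
rows=np.nonzero(y.any(1))[0];print('tip row',rows.min(),'handle rows',rows.max());
for r in (110,130,180,230): x=np.nonzero(y[r])[0];print(r,x.min(),x.max())
print(px(cm,np.array(s['tcp_pos'])+[.0805,0,.0075]))
E
```

```text
13.55 [0.45182906 0.01117341 0.03627868] [ 0.14381863 -0.07929636 -0.0310991 ]
tip row 98 handle rows 396
110 319 328
130 319 328
180 320 328
230 320 328
[np.float64(99.88003240774222), np.float64(325.531098965531)]
```

Middle clip: about 7 N in and 6 N out, with no slip in the grasp. Now the right clip.

Call:
{"op": "arm_command", "data": {"motion": [[0,-7,10,0,0,0,0],[0,0,30,0,0,0,0],[0,0,30,0,0,0,0],[0,0,20,0,0,0,0],[0,0,8,0,0,0,0],[0,0,0,0,0,0,0],[0,0,0,0,0,0,0],[0,0,0,0,0,0,0]]}}

```text
time_s: 14.4
tcp_pos: [0.444, -0.0867, 0.0358]
ee_rot: [[1.0, 0.005, 0.0], [0.005, -1.0, 0.0], [0.0, -0.0, -1.0]]
wrist_force: [0.2, -0.8, -0.8]
gripper_width: 0.158
gripper_force: 30.0
```

```bash
python3 - <<'E'
from h import *
s=sense();print(s['time_s'],s['tcp_pos'],s['wrist_force'])
a=capture('wrist');g=cv2.cvtColor(a,cv2.COLOR_RGB2HSV)
b=(g[...,0]>98)&(g[...,0]<120)&(g[...,1]>130)
y=(g[...,0]>18)&(g[...,0]<35)&(g[...,1]>60)&(g[...,2]>150)
for r in (5,8,11,14):
  x=np.nonzero(b[r])[0];x=x[(x>300)&(x<350)];print(r,x.min(),x.max(),np.median(x)) if len(x) else 0
x=np.nonzero(y[130])[0];print(x.min(),x.max())
E
```

```text
14.4 [ 0.44399846 -0.08669155  0.03583726] [ 0.24783463 -0.83017657 -0.76154368]
5 319 332 325.5
8 317 333 325.0
11 316 335 325.5
14 315 336 325.5
319 328
```

Call:
{"op": "arm_command", "data": {"motion": [[0,10,0.5,0,0,0,0],[0,10,0,0,0,0,0],[0,10,0,0,0,0,0],[0,5,0,0,0,0,0]]}}

```text
time_s: 14.85
tcp_pos: [0.4796, -0.0875, 0.0357]
ee_rot: [[1.0, 0.004, -0.001], [0.004, -1.0, -0.0], [-0.001, 0.0, -1.0]]
wrist_force: [-5.3, 0.9, 3.0]
gripper_width: 0.158
gripper_force: 30.0
```

Call:
{"op": "arm_command", "data": {"motion": [[0,5,0,0,0,0,0]]}}

```text
time_s: 14.95
tcp_pos: [0.4804, -0.0878, 0.0349]
ee_rot: [[1.0, 0.003, -0.009], [0.003, -1.0, -0.0], [-0.009, 0.0, -1.0]]
wrist_force: [-10.2, 2.9, 4.8]
gripper_width: 0.161
gripper_force: 30.0
```

Call:
{"op": "arm_command", "data": {"motion": [[0,5,0,0,0,0,0]]}}

```text
time_s: 15.05
tcp_pos: [0.4828, -0.088, 0.0341]
ee_rot: [[1.0, 0.002, -0.014], [0.002, -1.0, -0.0], [-0.014, 0.0, -1.0]]
wrist_force: [-8.2, 1.2, 0.2]
gripper_width: 0.161
gripper_force: 30.0
```

Call:
{"op": "arm_command", "data": {"motion": [[0,5,0,0,0,0,0]]}}

```text
time_s: 15.15
tcp_pos: [0.4875, -0.088, 0.0338]
ee_rot: [[1.0, 0.002, -0.015], [0.002, -1.0, -0.0], [-0.015, 0.0, -1.0]]
wrist_force: [-8.5, 1.2, -0.3]
gripper_width: 0.154
gripper_force: 30.0
```

Call:
{"op": "arm_command", "data": {"motion": [[0,5,0,0,0,0,0]]}}

```text
time_s: 15.25
tcp_pos: [0.4925, -0.088, 0.0337]
ee_rot: [[1.0, 0.002, -0.015], [0.002, -1.0, -0.0], [-0.015, 0.0, -1.0]]
wrist_force: [-8.1, 0.9, 0.0]
gripper_width: 0.157
gripper_force: 30.0
```

Call:
{"op": "arm_command", "data": {"motion": [[0,5,0,0,0,0,0]]}}

```text
time_s: 15.35
tcp_pos: [0.4974, -0.088, 0.0336]
ee_rot: [[1.0, 0.002, -0.015], [0.002, -1.0, -0.0], [-0.015, 0.0, -1.0]]
wrist_force: [-9.0, 1.3, -0.0]
gripper_width: 0.157
gripper_force: 30.0
```

Call:
{"op": "arm_command", "data": {"motion": [[0,2,0,0,0,0,0],[0,0,0,0,0,0,0],[0,0,0,0,0,0,0],[0,0,0,0,0,0,0]]}}

```text
time_s: 15.75
tcp_pos: [0.5003, -0.0879, 0.0337]
ee_rot: [[1.0, 0.002, -0.013], [0.002, -1.0, -0.0], [-0.013, 0.0, -1.0]]
wrist_force: [-5.7, 1.8, -0.9]
gripper_width: 0.157
gripper_force: 30.0
```

Right clip: about 8.3 N. The left clip is the weak one. I'll push in slightly further, as with the others, then draw out.

Call:
{"op": "arm_command", "data": {"motion": [[0,4,0,0,0,0,0],[0,1,0,0,0,0,0],[0,0,0,0,0,0,0],[0,0,0,0,0,0,0]]}}

```text
time_s: 16.15
tcp_pos: [0.505, -0.0879, 0.0336]
ee_rot: [[1.0, 0.002, -0.014], [0.002, -1.0, -0.0], [-0.014, 0.0, -1.0]]
wrist_force: [-7.4, 0.6, -1.2]
gripper_width: 0.156
gripper_force: 30.0
```

Call:
{"op": "arm_command", "data": {"motion": [[0,-5,0,0,0,0,0],[0,-5,0,0,0,0,0],[0,-5,0,0,0,0,0]]}}

```text
time_s: 16.45
tcp_pos: [0.5005, -0.0871, 0.037]
ee_rot: [[1.0, 0.006, 0.011], [0.006, -1.0, 0.001], [0.011, -0.0, -1.0]]
wrist_force: [7.5, -0.6, -2.5]
gripper_width: 0.156
gripper_force: 30.0
```

Call:
{"op": "arm_command", "data": {"motion": [[0,-5,0,0,0,0,0]]}}

```text
time_s: 16.55
tcp_pos: [0.4968, -0.0869, 0.0376]
ee_rot: [[1.0, 0.006, 0.013], [0.006, -1.0, 0.001], [0.013, -0.001, -1.0]]
wrist_force: [7.9, -0.4, -1.8]
gripper_width: 0.158
gripper_force: 30.0
```

Call:
{"op": "arm_command", "data": {"motion": [[0,-10,0,0,0,0,0],[0,-15,0,0,0,0,0],[0,-15,0,0,0,0,0],[0,-5,0,-10,0,0,0],[0,0,0,-40,0,0,0],[0,0,0,-30,0,0,0],[0,0,0,0,0,0,0]]}}

```text
time_s: 17.25
tcp_pos: [0.4502, -0.0875, 0.1212]
ee_rot: [[1.0, 0.006, 0.013], [0.006, -1.0, 0.001], [0.013, -0.001, -1.0]]
wrist_force: [1.5, -0.0, -0.8]
gripper_width: 0.159
gripper_force: 30.0
```

Call:
{"op": "arm_command", "data": {"motion": [[0,5,-30,0,0,0,0],[0,10,-45,0,0,0,0],[0,10,-45,0,0,0,0],[0,10,-45,0,0,0,0.03],[0,10,-45,0,0,0,0.03],[0,10,-45,0,0,0,0.03],[0,10,-45,0,0,0,0],[0,15,-45,0,0,0,0]]}}

```text
time_s: 18.05
tcp_pos: [0.5366, 0.2561, 0.1161]
ee_rot: [[0.996, -0.085, 0.0], [-0.085, -0.996, 0.0], [0.0, -0.0, -1.0]]
wrist_force: [1.7, -0.2, 0.5]
gripper_width: 0.159
gripper_force: 30.0
```

Call:
{"op": "arm_command", "data": {"motion": [[0,15,-30,0,0,0,0],[0,0,0,0,0,0,0],[0,0,0,0,0,0,0],[0,0,0,0,0,0,0],[0,0,0,0,0,0,0]]}}

```text
time_s: 18.55
tcp_pos: [0.5537, 0.2815, 0.116]
ee_rot: [[0.996, -0.087, -0.0], [-0.087, -0.996, -0.0], [-0.0, 0.0, -1.0]]
wrist_force: [-0.0, -0.8, -0.9]
gripper_width: 0.16
gripper_force: 30.0
```

Call:
{"op": "arm_command", "data": {"motion": [[0,-12,-17,10,0,0,0],[0,-11,-17,25,0,0,0],[0,0,0,25,0,0,0],[0,0,0,8,0,0,0],[0,0,0,0,0,0,0],[0,0,0,0,0,0,0],[0,0,0,0,0,0,0],[0,0,0,0,0,0,0]]}}

```text
time_s: 19.35
tcp_pos: [0.5348, 0.3187, 0.0491]
ee_rot: [[0.996, -0.086, 0.002], [-0.086, -0.996, 0.002], [0.002, -0.002, -1.0]]
wrist_force: [0.2, 0.1, -0.3]
gripper_width: 0.159
gripper_force: 30.0
```

```bash
python3 - <<'E'
from h import *
s=sense();print(s['time_s'],s['tcp_pos'],np.round(s['ee_rot'],4).tolist(),s['wrist_force'])
E
```

```text
19.35 [0.53477177 0.31867906 0.04914938] [[0.9963, -0.086, 0.0018], [-0.086, -0.9963, 0.0016], [0.0017, -0.0017, -1.0]] [ 0.22845763  0.1021527  -0.34082594]
```

Call:
{"op": "arm_command", "data": {"motion": [[0,0,0,0,0,0,0],[0,0,0,0,0,0,0],[0,0,0,0,0,0,0]]}}

```text
time_s: 19.65
tcp_pos: [0.5341, 0.3185, 0.048]
ee_rot: [[0.996, -0.086, 0.0], [-0.086, -0.996, 0.0], [0.0, -0.0, -1.0]]
wrist_force: [-0.4, 0.2, -0.8]
gripper_width: 0.158
gripper_force: 30.0
```

Call:
{"op": "arm_command", "data": {"motion": [[0,-0.5,1.5,4,0,0,0],[0,0,0,5,0,0,0],[0,0,0,5,0,0,0],[0,0,0,4,0,0,0],[0,0,0,3,0,0,0],[0,0,0,0,0,0,0],[0,0,0,0,0,0,0]]}}

```text
time_s: 20.35
tcp_pos: [0.5334, 0.3171, 0.0267]
ee_rot: [[0.996, -0.086, 0.0], [-0.086, -0.996, 0.0], [0.0, -0.0, -1.0]]
wrist_force: [-0.3, 0.1, -0.8]
gripper_width: 0.161
gripper_force: 30.0
```

Call:
{"op": "arm_command", "data": {"motion": [[0,0,0,0.5,0,0,0],[60,0,0,0,0,0,0],[60,0,0,0,0,0,0],[60,0,0,0,0,0,0],[60,0,0,0,0,0,0],[60,0,0,-5,0,0,0],[60,0,0,-20,0,0,0],[60,0,0,-40,0,0,0]]}}

```text
time_s: 21.15
tcp_pos: [0.5316, 0.3154, 0.0891]
ee_rot: [[0.996, -0.086, -0.006], [-0.086, -0.996, -0.005], [-0.005, 0.005, -1.0]]
wrist_force: [-0.5, 0.0, 0.1]
gripper_width: 0.664
gripper_force: 0.0
```

Call:
{"op": "arm_command", "data": {"motion": [[87,0,0,-40,0,0,0],[87,0,0,-40,0,0,-0.091],[87,0,0,-40,0,0,0],[87,0,0,0,0,0,0],[87,0,0,0,0,0,0],[87,0,0,0,0,0,0]]}}

```text
time_s: 21.75
tcp_pos: [0.5327, 0.3166, 0.2103]
ee_rot: [[1.0, 0.005, -0.002], [0.005, -1.0, -0.001], [-0.002, 0.001, -1.0]]
wrist_force: [0.0, -0.3, -0.6]
gripper_width: 0.993
gripper_force: 0.0
```

```bash
python3 - <<'E'
from h import *
s=sense();print(s['time_s'],s['tcp_pos'],np.round(s['ee_rot'],4).tolist(),s['wrist_force'])
a=capture('wrist');cm=camera_model('wrist');save(a,'w7.png')
for X in [(.5355,.3178,.058),(.5345,.3174,.014)]: print(px(cm,X))
hsv=cv2.cvtColor(a,cv2.COLOR_RGB2HSV)
m=((hsv[...,0]>5)&(hsv[...,0]<32)&(hsv[...,1]>90)&(hsv[...,2]>130))
x0=int(px(cm,(.5355,.3178,.058))[1]);m[:,:x0-40]=0;m[:,x0+40:]=0;m[330:]=0
for y in range(100,330,15):
  r=np.nonzero(m[y])[0]
  if len(r): print(y,r.min(),r.max())
E
```

```text
21.75 [0.53266425 0.31656018 0.2102651 ] [[1.0, 0.005, -0.0019], [0.005, -1.0, -0.0011], [-0.0019, 0.0011, -1.0]] [ 0.02584799 -0.3062917  -0.62456637]
[np.float64(218.4205392769305), np.float64(322.2950557107143)]
[np.float64(207.32054405873953), np.float64(322.9055005069289)]
145 327 327
190 317 333
205 315 333
220 314 332
235 313 331
```

View pics/w7.png

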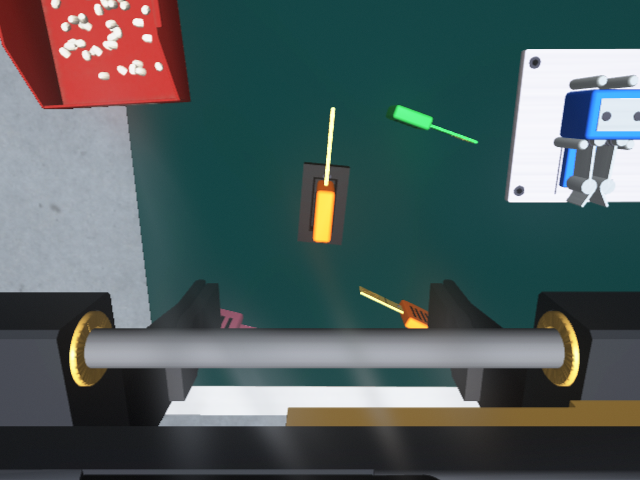

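The card stands home in its stand, matching the start view: handle top at (213,323), tongue straight. Now I'll go above the left clip and measure its blue body.

Call:
{"op": "arm_command", "data": {"motion": [[87,15,35,0,0,0,0],[87,16,43,0,0,0,0],[87,16,43,0,0,0,0],[87,16,43,0,0,0,0],[87,14,44,0,0,0,0],[87,0,0,0,0,0,0],[87,0,0,0,0,0,0],[87,0,0,0,0,0,0]]}}

```text
time_s: 22.6
tcp_pos: [0.6111, 0.1099, 0.2104]
ee_rot: [[1.0, 0.006, -0.002], [0.006, -1.0, -0.001], [-0.002, 0.001, -1.0]]
wrist_force: [-0.2, 0.4, 0.6]
gripper_width: 1.0
gripper_force: 0.0
```

```bash
python3 - <<'E'
from h import *
s=sense();print(s['time_s'],s['tcp_pos'],np.round(s['ee_rot'],4).tolist(),s['wrist_force'])
a=capture('wrist');cm=camera_model('wrist');save(a,'w8.png')
hsv=cv2.cvtColor(a,cv2.COLOR_RGB2HSV)
b=((hsv[...,0]>98)&(hsv[...,0]<125)&(hsv[...,1]>120)&(hsv[...,2]>60)).astype(np.uint8)
n,l,st,c=cv2.connectedComponentsWithStats(b)
for i in range(1,n):
  if st[i,4]>150: print(st[i],c[i].round(1))
print(np.round([px(cm,(.611+dx,.109+dy,z)) for dx,dy,z in [(17,22,.056),(17,-22,.056),(-17,22,.056),(-17,-22,.056)] for dx,dy in [(dx/1000,dy/1000)]],1))
for r in find_in('nest_left','wrist')[:2]: print(r)
E
```

```text
22.6 [0.61106135 0.10993336 0.21035545] [[1.0, 0.0058, -0.0016], [0.0058, -1.0, -0.0005], [-0.0017, 0.0005, -1.0]] [-0.22431428  0.38550586  0.56360263]
[ 295  191   58   85 2031] [323.5 222.5]
[ 425  191   60   82 1422] [454.5 219.4]
[ 535  190   85   54 2576] [570.4 214.7]
[535 243  14  32 290] [541.3 258.3]
[[198.9 296.4]
 [199.2 356.5]
 [243.3 297. ]
 [243.6 355.3]]
{'location': [200.2, 415.2], 'p': 0.81}
```

Call:
{"op": "arm_command", "data": {"motion": [[87,0,0,30,0,0,0],[87,0,0,45,0,0,0],[87,0,0,45,0,0,0],[87,0,0,35,0,0,0],[87,0,0,18,0,0,0],[87,0,0,8,0,0,0],[87,0,0,0,0,0,0],[87,0,0,0,0,0,0]]}}

```text
time_s: 23.5
tcp_pos: [0.6124, 0.1103, 0.0316]
ee_rot: [[1.0, 0.006, 0.002], [0.006, -1.0, 0.001], [0.002, -0.001, -1.0]]
wrist_force: [-0.1, 0.3, -0.3]
gripper_width: 1.0
gripper_force: 0.0
```

Call:
{"op": "arm_command", "data": {"motion": [[50,0,0,0,0,0,0],[50,0,0,0,0,0,0],[50,0,0,0,0,0,0],[50,0,0,0,0,0,0],[50,0,0,0,0,0,0],[50,0,0,0,0,0,0]]}}

```text
time_s: 24.1
tcp_pos: [0.6115, 0.1094, 0.0304]
ee_rot: [[1.0, 0.005, 0.0], [0.005, -1.0, 0.0], [0.0, -0.0, -1.0]]
wrist_force: [0.5, -0.2, 0.5]
gripper_width: 0.597
gripper_force: 0.0
```

Call:
{"op": "arm_command", "data": {"motion": [[30,0,0,0,0,0,0],[30,0,0,0,0,0,0],[30,0,0,0,0,0,0],[30,0,0,0,0,0,0]]}}

```text
time_s: 24.5
tcp_pos: [0.6116, 0.1096, 0.0303]
ee_rot: [[1.0, 0.005, 0.0], [0.005, -1.0, 0.0], [0.0, -0.0, -1.0]]
wrist_force: [-0.2, 0.2, -0.5]
gripper_width: 0.507
gripper_force: 30.0
```

Call:
{"op": "arm_command", "data": {"motion": [[30,0,0,-5,0,0,0],[30,0,0,-10,0,0,0],[30,0,0,-15,0,0,0],[30,0,0,-15,0,0,0]]}}

```text
time_s: 24.9
tcp_pos: [0.6105, 0.109, 0.0758]
ee_rot: [[1.0, 0.005, -0.003], [0.005, -1.0, -0.001], [-0.003, 0.001, -1.0]]
wrist_force: [0.0, -0.6, -1.4]
gripper_width: 0.506
gripper_force: 30.0
```

Call:
{"op": "arm_command", "data": {"motion": [[30,0,0,-30,0,0,0],[30,0,0,-40,0,0,0],[30,-10,25,-40,0,0,0],[30,-20,40,-15,0,0,0],[30,-20,45,0,0,0,0],[30,-20,45,0,0,0,0],[30,-20,45,0,0,0,0],[30,-20,45,0,0,0,0]]}}

```text
time_s: 25.7
tcp_pos: [0.5004, -0.1376, 0.2009]
ee_rot: [[1.0, 0.005, -0.001], [0.005, -1.0, 0.0], [-0.001, -0.0, -1.0]]
wrist_force: [0.7, -1.2, -2.7]
gripper_width: 0.504
gripper_force: 30.0
```

Call:
{"op": "arm_command", "data": {"motion": [[30,-20,45,0,0,0,0],[30,-15,45,0,0,0,0],[30,-10,40,0,0,0,0],[30,-5,15,0,0,0,0],[30,0,0,0,0,0,0],[30,0,0,0,0,0,0],[30,0,0,0,0,0,0]]}}

```text
time_s: 26.4
tcp_pos: [0.4534, -0.2805, 0.2005]
ee_rot: [[1.0, 0.006, -0.0], [0.006, -1.0, 0.0], [-0.0, -0.0, -1.0]]
wrist_force: [0.4, 1.0, -2.3]
gripper_width: 0.5
gripper_force: 30.0
```

```bash
python3 - <<'E'
from h import *
s=sense();print(s['time_s'],s['tcp_pos'],np.round(s['ee_rot'],4).tolist(),s['wrist_force'],s['gripper_width'])
def red(a):
    hsv=cv2.cvtColor(a,cv2.COLOR_RGB2HSV)
    m=(((hsv[...,0]<6)|(hsv[...,0]>174))&(hsv[...,1]>170)&(hsv[...,2]>90)).astype(np.uint8)
    m=cv2.morphologyEx(m,cv2.MORPH_OPEN,np.ones((5,5)))
    n,l,st,c=cv2.connectedComponentsWithStats(m);i=1+st[1:,4].argmax();return (l==i).astype(np.uint8),st[i]
for cam in ('wrist','scene','side'):
    a=capture(cam);cm=camera_model(cam);save(a,f't_{cam}.png');m,st=red(a)
    h=cv2.convexHull(cv2.findContours(m,0,2)[0][0]) if 0 else cv2.convexHull(np.argwhere(m)[:,::-1].astype(np.int32))
    q=cv2.approxPolyDP(h,6,True)[:,0];print(cam,st,[ (p[::-1].tolist(),at(cm,p[::-1],.026)[:2].round(3).tolist()) for p in q])
    for r in find_in('reject_tray',cam)[:1]: print(r,at(cm,r['location'],.01).round(3))
E
```

```text
26.4 [ 0.45337628 -0.28052579  0.20049006] [[1.0, 0.006, -0.0004], [0.006, -1.0, 0.0005], [-0.0003, -0.0005, -1.0]] [ 0.41775327  1.02574536 -2.29880517] 0.4998050232322021
wrist [ 415  111   57  135 1289] [([112, 471], [0.533, -0.388]), ([245, 415], [0.43, -0.353]), ([111, 463], [0.533, -0.382])]
{'location': [162.9, 348.6], 'p': 0.62} [ 0.493 -0.299  0.01 ]
scene [409 186  52  32 910] [([207, 460], [0.437, -0.329]), ([217, 433], [0.461, -0.244]), ([214, 419], [0.493, -0.224]), ([198, 409], [0.552, -0.25]), ([186, 447], [0.514, -0.368])]
{'location': [206.8, 441.1], 'p': 0.68} [ 0.48  -0.305  0.01 ]
side [ 180  344  118   99 8055] [([358, 297], [0.575, -0.249]), ([442, 274], [0.533, -0.406]), ([422, 181], [0.395, -0.363]), ([344, 215], [0.434, -0.208])]
{'location': [391.9, 243.5], 'p': 0.58} [ 0.485 -0.301  0.01 ]
```

Call:
{"op": "arm_command", "data": {"motion": [[30,24,12,0,0,0,0],[30,24,12,0,0,0,0.143],[30,0,0,20,0,0,0.143],[30,0,0,35,0,0,0],[30,0,0,35,0,0,0],[30,0,0,30,0,0,0],[30,0,0,15,0,0,0],[30,0,0,0,0,0,0]]}}

```text
time_s: 27.5
tcp_pos: [0.4999, -0.3043, 0.0625]
ee_rot: [[0.961, -0.277, -0.006], [-0.277, -0.961, 0.002], [-0.006, -0.0, -1.0]]
wrist_force: [-0.2, 0.0, -1.9]
gripper_width: 0.504
gripper_force: 30.0
```

Call:
{"op": "arm_command", "data": {"motion": [[30,0,0,0,0,0,0],[30,0,0,0,0,0,0],[30,0,0,0,0,0,0]]}}

```text
time_s: 27.8
tcp_pos: [0.5026, -0.3054, 0.0668]
ee_rot: [[0.961, -0.277, 0.003], [-0.277, -0.961, -0.001], [0.003, 0.0, -1.0]]
wrist_force: [-0.2, 0.4, -2.0]
gripper_width: 0.504
gripper_force: 30.0
```

```bash
python3 - <<'E'
from h import *
s=sense();print(s['time_s'],s['tcp_pos'],np.round(s['ee_rot'],4).tolist(),s['wrist_force'],s['gripper_width'])
a=capture('wrist');cm=camera_model('wrist');save(a,'t2.png')
hsv=cv2.cvtColor(a,cv2.COLOR_RGB2HSV)
m=(((hsv[...,0]<6)|(hsv[...,0]>174))&(hsv[...,1]>170)&(hsv[...,2]>90)).astype(np.uint8)
for r in (60,100,140,180,220,260):
    x=np.nonzero(m[r])[0]
    if len(x): print(r,x.min(),x.max(),at(cm,(r,x.min()),.026)[:2].round(3),at(cm,(r,x.max()),.026)[:2].round(3))
x=np.nonzero(m[:,320])[0];print(x.min() if len(x) else None,at(cm,(x.min(),320),.026)[:2].round(3))
E
```

```text
27.8 [ 0.50255389 -0.30539366  0.06678082] [[0.9609, -0.2769, 0.0027], [-0.2769, -0.9609, -0.0009], [0.0028, 0.0001, -1.0]] [-0.17832817  0.35458324 -1.98215599] 0.5041857999871854
60 50 54 [ 0.629 -0.221] [ 0.629 -0.222]
100 43 48 [ 0.615 -0.21 ] [ 0.615 -0.212]
140 36 42 [ 0.601 -0.2  ] [ 0.6   -0.202]
180 31 491 [ 0.585 -0.189] [ 0.527 -0.391]
220 27 486 [ 0.569 -0.179] [ 0.509 -0.386]
260 23 481 [ 0.551 -0.168] [ 0.49 -0.38]
157 [ 0.559 -0.319]
```

The clip hangs as planned, 17 mm ahead of the tray centre and centred sideways. I'll lower it gently.

Call:
{"op": "arm_command", "data": {"motion": [[30,0,0,8,0,0,0],[30,0,0,12,0,0,0],[30,0,0,9,0,0,0],[30,0,0,5,0,0,0],[30,0,0,2,0,0,0],[30,0,0,0,0,0,0],[30,0,0,0,0,0,0],[30,0,0,0,0,0,0]]}}

```text
time_s: 28.65
tcp_pos: [0.502, -0.3053, 0.0298]
ee_rot: [[0.961, -0.277, 0.001], [-0.277, -0.961, -0.0], [0.001, 0.0, -1.0]]
wrist_force: [-1.8, 0.3, -2.2]
gripper_width: 0.51
gripper_force: 30.0
```

Call:
{"op": "arm_command", "data": {"motion": [[30,0,0,2,0,0,0],[30,0,0,2,0,0,0],[30,0,0,1,0,0,0],[30,0,0,0,0,0,0],[30,0,0,0,0,0,0]]}}

```text
time_s: 29.15
tcp_pos: [0.5017, -0.3051, 0.0243]
ee_rot: [[0.961, -0.277, 0.0], [-0.277, -0.961, -0.0], [0.0, -0.0, -1.0]]
wrist_force: [0.1, 0.2, -2.1]
gripper_width: 0.503
gripper_force: 30.0
```

Call:
{"op": "arm_command", "data": {"motion": [[30,0,0,0.5,0,0,0],[30,0,0,0,0,0,0],[30,0,0,0,0,0,0]]}}

```text
time_s: 29.45
tcp_pos: [0.5017, -0.3052, 0.0243]
ee_rot: [[0.961, -0.277, 0.0], [-0.277, -0.961, -0.0], [0.0, 0.0, -1.0]]
wrist_force: [-1.3, 1.1, 3.4]
gripper_width: 0.502
gripper_force: 30.0
```

The force turned from -2.1 to +3.4 N, so the clip is on the floor. Releasing.

Call:
{"op": "arm_command", "data": {"motion": [[58,0,0,0,0,0,0],[58,0,0,0,0,0,0],[58,0,0,0,0,0,0],[58,0,0,0,0,0,0],[58,0,0,-5,0,0,0],[58,0,0,-20,0,0,0],[58,0,0,-45,0,0,0],[58,0,0,-45,0,0,0]]}}

```text
time_s: 30.25
tcp_pos: [0.5011, -0.3051, 0.1397]
ee_rot: [[0.961, -0.277, -0.002], [-0.277, -0.961, 0.0], [-0.002, 0.0, -1.0]]
wrist_force: [1.1, -1.3, 0.6]
gripper_width: 0.668
gripper_force: 0.0
```

Call:
{"op": "arm_command", "data": {"motion": [[58,0,0,-45,0,0,0],[58,0,0,-30,0,0,0],[58,0,0,0,0,0,0],[58,0,0,0,0,0,0],[58,0,0,0,0,0,0]]}}

```text
time_s: 30.75
tcp_pos: [0.5008, -0.3048, 0.2125]
ee_rot: [[0.961, -0.277, -0.002], [-0.277, -0.961, 0.001], [-0.003, -0.0, -1.0]]
wrist_force: [0.1, -0.2, -0.8]
gripper_width: 0.667
gripper_force: 0.0
```

```bash
python3 - <<'E'
from h import *
s=sense();print(s['time_s'],s['tcp_pos'],s['wrist_force'],s['gripper_width'],s['gripper_force'])
a=capture('wrist');cm=camera_model('wrist')
hsv=cv2.cvtColor(a,cv2.COLOR_RGB2HSV)
b=((hsv[...,0]>98)&(hsv[...,0]<125)&(hsv[...,1]>120)&(hsv[...,2]>60)).astype(np.uint8)
n,l,st,c=cv2.connectedComponentsWithStats(b)
for i in range(1,n):
  if st[i,4]>150: print(st[i],c[i].round(1))
x=np.array([.961,-.277]);y=np.array([.277,.961]);c0=np.array([.5017,-.3052])
print(np.round([px(cm,[*(c0+u*x+v*y),.05]) for u in (.017,-.017) for v in (.022,-.022)],0))
for cam in ('scene','side'):
  d=cv2.cvtColor(capture(cam),cv2.COLOR_RGB2BGR);o=cv2.imread(f'pics/{cam}.png')
  m=(cv2.absdiff(d,o).max(2)>60).astype(np.uint8);n,l,st,c=cv2.connectedComponentsWithStats(m)
  print(cam,[st[i].tolist() for i in range(1,n) if st[i,4]>25])
E
```

```text
30.75 [ 0.50075928 -0.30476071  0.21251206] [ 0.13768809 -0.20904514 -0.77875381] 0.6668580310177632 0.0
[   0  126   56   56 1985] [ 26.1 151. ]
[ 45 179  28  38 466] [ 58.5 196. ]
[296 197  57  58 913] [330.2 216.1]
[[195. 295.]
 [195. 354.]
 [239. 296.]
 [239. 353.]]
scene [[387, 0, 253, 125, 11792], [483, 3, 9, 6, 37], [469, 26, 18, 14, 88], [417, 42, 42, 15, 245], [415, 54, 20, 9, 32], [416, 74, 99, 81, 3098], [591, 138, 20, 10, 56], [293, 141, 347, 339, 39236], [427, 188, 28, 32, 515], [285, 237, 32, 36, 491], [491, 243, 16, 12, 28], [482, 343, 6, 10, 31], [80, 365, 85, 64, 358], [85, 368, 132, 112, 4491], [465, 370, 62, 77, 1880], [570, 371, 70, 102, 3433], [571, 396, 10, 6, 26], [237, 428, 25, 25, 359], [471, 437, 29, 26, 295], [218, 442, 30, 38, 444], [262, 443, 11, 37, 47], [615, 446, 25, 14, 123], [625, 458, 15, 13, 70]]
side [[0, 0, 47, 181, 1172], [143, 0, 7, 6, 26], [208, 0, 92, 30, 1290], [119, 2, 25, 12, 155], [111, 17, 61, 76, 2215], [161, 19, 21, 11, 26], [256, 22, 24, 26, 190], [189, 29, 70, 9, 163], [270, 28, 30, 62, 346], [183, 33, 82, 9, 109], [210, 43, 25, 2, 27], [190, 120, 83, 72, 3133], [0, 174, 32, 15, 104], [261, 180, 17, 20, 267], [211, 189, 49, 11, 264], [38, 191, 24, 27, 201], [0, 192, 13, 37, 265], [10, 195, 31, 56, 823], [223, 201, 18, 22, 223], [295, 220, 17, 25, 383], [256, 227, 37, 41, 487], [226, 239, 21, 6, 71], [216, 251, 8, 10, 28], [251, 283, 5, 9, 33], [192, 285, 10, 17, 111], [230, 315, 16, 4, 33], [209, 363, 57, 40, 1578]]
```

```bash
python3 -c "
from station import *
print(finish_job())"
```

```text
the job is handed in; nothing more can be done
None
```

The job is handed in at about 31 s of the 72 s: the left clip held weakest (about 3 N, against 7 N for the middle and 8 N for the right). By the last camera and force checks it stands upright in the red tray, the card is home in its stand, and the other two clips are in their nests; no verdict came back on hand-in.

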